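Open the spring-locked cash box with its key and hold it open

ROBOT

A 7-joint arm with a two-finger parallel gripper is mounted at the origin on a cart in front of the work surface, level with it; the furniture and walls round the work are solid. World frame = base frame: x ahead of the robot, y to its left, z up, the work surface at z = 0. Lengths are in m, angles in degrees, forces in N, time in s.
With the tool pointing down it reaches from about 0.425 to 0.875 m from the base axis. Payload 4.7 kg.
Tool frame: the origin (TCP) lies between the finger pads; the fingertips stand 8 mm ahead of it and the grasp point (between the pads) lies 11 mm behind it (env.tip_extent is the distance from the TCP to the fingertips, in m); z points along the fingers, y is the line along which they close (so a half turn about z gives the same grasp; the last joint's range is limited). The gripper opens to 87 mm and grips with 3 to 60 N. Pads are 19 mm wide; open, the fingers measure 117 mm over their backs; the gripper's body (75 mm by 190 mm) begins 51 mm behind the grasp point.
Start: joints at [-76.37, 18.392, -4.016, 83.108, 1.295, 78.541, -3.26], TCP at [0.144, 0.634, 0.231] pointing down, gripper open.
Joint ranges: [-163.93, 163.93], [-17.29, 119.83], [-79.2, 71.16], [3.27, 140.29], [-89.18, 269.18], [5.43, 117.66], [-154.24, 154.24]. Speed limits (degrees/s): [147.25, 147.25, 180, 180, 180, 180, 180].

INTERFACE

Orientations are given as [roll, pitch, yaw] about the fixed x, y, z axes, in that order (R = Rz(yaw) Ry(pitch) Rx(roll)).
In Python, from cell import sensors, vision, workorder, env gives the robot as it stands.
- The arm moves only by the tool drive_tool, never from a script. Its argument "moves" is a list of rows, each an object of numbers: "x", "y", "z": the shift along the tool's x, y, z in mm; "rx", "ry", "rz": the turn, a rotation vector about the tool's x, y, z in rad; "fingers": the closure, from -1 (fully open) to 1 (shut). In form: [{"x": .., "y": .., "z": .., "rx": .., "ry": .., "rz": .., "fingers": ..}, ...]. A call has 1 to 20 rows; each row is the pose to reach, as a shift and turn from the pose commanded when the call began, along the tool's axes at that moment; what a row does not reach only later rows make up. A row lasts 1/8 s, in which the tool goes at most 62.5 mm and 10.7 degrees, less where a joint would pass 70% of its speed; a pose out of reach is approached as far as the arm can. A call with a gripper value outside its range is refused whole. The fingers move at their own pace and stop on an object; "force" is the grip in N (left out, the last holds). Time passes only in rows, so rows that repeat a pose let the fingers close. It gives the time, the measured TCP pose, the force, the opening and the grip force at its end, in the units of the state.
- sensors.get_obs(): the state, without advancing time (a new reading comes with each control period).
- vision.read_camera(name): name is "side" or "top" or "wrist"; returns a dict with "image" (420x560x3 uint8, red, green, blue), "fx", "fy", "cx", "cy" (pixels), "R" (3x3) and "t" (3): a world point X has camera coordinates R X + t. Camera axes: x right, y down, z forward; pixel columns grow to the right and rows downward; lengths in m; the calibration is good to about 2 mm. The wrist camera is an equidistant fisheye: a pixel r from the principal point sees the ray r / f radians off the axis. A picture is of the moment at which its call begins. There is no depth.
- workorder.sign_off(): hands the job in; it is judged then, once.
The state is a dict: "time_s": time; "qpos": joint angles; "joint_velocities": joint speeds; "effort": joint torques, N m; "tool_pos": TCP position; "tool_rot": TCP orientation; "force": force on the tool from outside, world axes, zero at the start; "wrist_torque": the same for the moment, N m; "grip_width": finger opening in m; "grasp_force": force on a finger pad.
Only numpy, scipy, OpenCV 4.12 (cv2) and the standard library are available. Lean on these libraries where they do the work, as an engineer would, in place of code of your own. Each camera call takes 0.05 s, during which the arm holds its last target. There are 200 camera calls.

TASK

Open the petty-cash box for a colleague: take the round-headed key out of the wooden key block and push it fully home in the lock on top of the box, easing it back and forth sideways where the sticky pins catch it instead of forcing it. Then turn it a quarter turn clockwise so that the lid springs up, and finish while still holding the key turned, because the lock snaps back as soon as it is let go. Leave the other two keys and the small things on the desk where they are.

Things in the scene. Friction and masses are not known exactly. Their poses are not given: they have to be found in the camera images.
- round_key: Key of the box: steel blade, black round disc head. Stands upright, shoulder on the block's top. Origin: centre of the shoulder, the underside of the head; z up from blade to head, x along the blade's width, y through its thickness. Blade 10 mm wide, 4 mm thick, alike both ways round, 34 mm long. Above the origin a collar 20 x 9.5 mm, 6 mm high, then the head. About 40 g.
- key_head (a point): Centre of the round key's disc head, 19.5 mm above its origin; axes of the key. The disc is 29 mm across and 10 mm thick along y (its flat faces are gripped); its top is 14.5 mm above this point.
- key_tip (a point): Tip of the round key's blade, 34 mm below the key's origin; axes of the key. The last 5 mm taper to a 45 degree point in the width direction (x). Where pins catch it, swaying the head 2.5 mm either way along the blade's width while pressing down with 5 to 15 N works it in, 1 to 2 mm a stroke; over 40 N counts as forcing.
- square_key: A key for something else, same blade, with a square-cornered head 22 (wide) x 10 x 30 mm. Stands in the same block. Origin and axes as for the round key. To be left alone.
- lobed_key: A key for something else, same size and blade, with a head of three round lobes (34 mm wide, 10 mm thick). Stands in the same block. Origin and axes as for the round key. To be left alone.
- key_block: Wooden block fixed to the desk, 44 (x) x 150 (y) x 44 mm high, foot 52 x 158 x 5 mm. Origin: centre of the underside. Three upright slots at y = -45, 0, +45 mm, 37 mm deep, 0.75 mm play round the blades, whose width lies along the block's y: heads are gripped along its x. Which key is in which slot varies, and on which side of the desk the block stands.
- cash_box: Grey steel cash box fixed to the desk, 190 (x) x 240 (y) x 85 mm high. Origin: centre of the underside; x points from its front edge (robot's side) to its hinges. The front 75 mm of the top is a fixed deck with the lock; behind lies the hinged lid with a folded handle, 95 mm above the desk.
- keyway (a point): Centre of the lock's mouth at the top of its steel collar (35 mm outside, 20 mm bore, 7 mm above the deck), on which the key's shoulder rests when home. 92 mm above the desk, 57 mm in front of the box's centre; axes of the box. The slot starts 1.5 mm lower, 12 mm along x, 6 mm along y, mouth bevelled 1.5 mm; the blade goes straight down, its width along x.
- lock (a joint): Turn of the lock's core, rad: 0 locked, grows clockwise seen from above, stop at 1.62. A spring drives it back (0.05 to 0.12 N m); it lags a turned key by up to 0.2. Two sticky pins block the blade's edges by 3 mm, at +x 10 mm deep and at -x 15 mm deep: they jam under a straight push but yield to 4 to 5 N along x. Only a blade deeper than 22 mm turns the core.
- lid (a joint): Opening of the lid, rad: 0 shut. The lock's cam lifts it evenly with the turn, to 0.125 at a quarter (front edge 14 mm up). It falls shut when the lock springs back.
- pen: Blue pen, 145 x 12 x 9 mm, lying on the desk between box and block. Origin at its underside.
- eraser: Eraser, 44 x 21 x 13 mm, on the desk in front of the key block. Origin at its underside.
- clip_tin: Round tin, 64 mm across, 30 mm high, behind the key block. Origin at its underside.
Mind the look-alikes: they are no part of the job. Leave any orange, pink or purple look-alike of the round_key alone.

How it is judged:
By the outcome, as a careful person would: the job done as asked, in the order asked, and still so for the second after the job is handed in, while the arm keeps its last pose, push and grip.
It also fails if it takes over 54 s, if anything falls off the work surface, if the arm or the gripper's body presses on something with over 40 N, if the wrist force passes 120 N, or if a joint passes its speed limit or range.

## Working session

There is one attempt and no reset: what is moved stays moved. The work goes in short steps, Python scripts to look and compute and a tool call to move; the robot and the scene stay as the last step left them, time stands still between calls to the robot, and variables do not carry over. Pictures are saved under pics/ and viewed, at most 10 in all, crops included, and the job is handed in when it is done.

Besides the shell and the picture viewer there is one more tool, called in YAML: its name, and indented under it one key for each argument. drive_tool: Moves the arm, as the interface text tells. Its arguments: {"type":"object","properties":{"moves":{"type":"array"},"force":{"type":"number"}},"required":["moves"]}

```bash
mkdir -p pics; ls; python3 - <<'E'
from cell import sensors, vision, workorder, env
import cv2
o=sensors.get_obs()
for k in("time_s","tool_pos","tool_rot","force","grip_width","qpos"):print(k,o[k])
for n in("top","side"):
    c=vision.read_camera(n);print(n,c["fx"],c["fy"],c["cx"],c["cy"],c["R"],c["t"])
    cv2.imwrite(f"pics/{n}0.png",c["image"][:,:,::-1])
E
```

```text
pics
time_s 0.0
tool_pos [0.14418132 0.63327356 0.22947558]
tool_rot [-1.79892921e+02  5.25912321e-03  1.67180236e+02]
force [0.44128333 0.26034018 0.31068484]
grip_width 0.08715230345659725
qpos [-76.36939151  18.43917165  -4.01638682  83.17316161   1.2949032
  78.5399837   -3.25966405]
top 442.81832789138036 442.81832789138036 280.61030644444253 203.01092082916279 [[-0.03021421 -0.99950666 -0.00857528]
 [-0.98536532  0.03122441 -0.16757154]
 [ 0.16775662  0.00338674 -0.98582262]] [0.02207204 0.56014141 0.8974261 ]
side 534.1877054923124 534.1877054923124 274.11771733146816 204.64230517884175 [[ 0.85603464 -0.51677937 -0.01199048]
 [-0.29839788 -0.47508319 -0.8278011 ]
 [ 0.42209406  0.71220435 -0.56089354]] [-0.46406133  0.24084711  1.0073645 ]
```

View pics/top0.png

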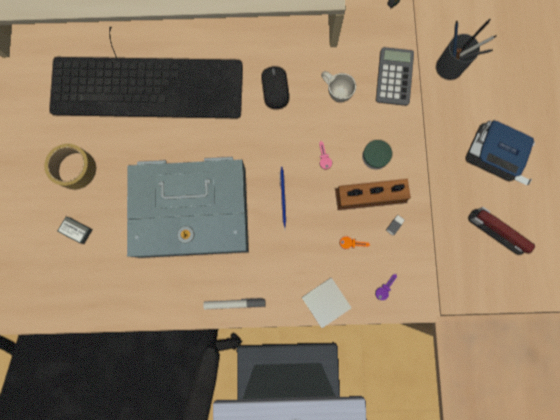

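View pics/side0.png

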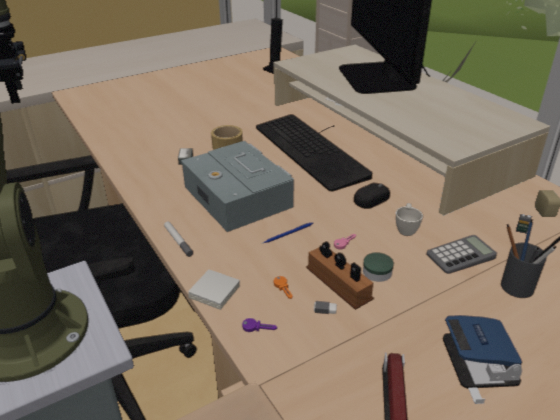

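The top view shows the block at about (374,193) with three black heads at (353,193), (376,190) and (399,187). The box lock is at (186,234). Loose look-alikes are orange (347,243), pink (325,158) and purple (385,291), and all of those stay put. In the side view the three heads are at about (325,250), (340,260) and (355,270). Next is a close crop of the heads.

```bash
python3 - <<'E'
import cv2,numpy as np
s=cv2.imread("pics/side0.png")[232:307,300:380];t=cv2.imread("pics/top0.png")[165:225,325:421]
a=cv2.resize(s,(400,375),interpolation=cv2.INTER_CUBIC);b=cv2.resize(t,(400,250),interpolation=cv2.INTER_CUBIC)
b=np.vstack([b,np.zeros((125,400,3),np.uint8)])
cv2.imwrite("pics/crop1.png",np.clip(np.hstack([a,b])*1.5,0,255).astype(np.uint8))
E
```

```text
(no output)
```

View pics/crop1.png

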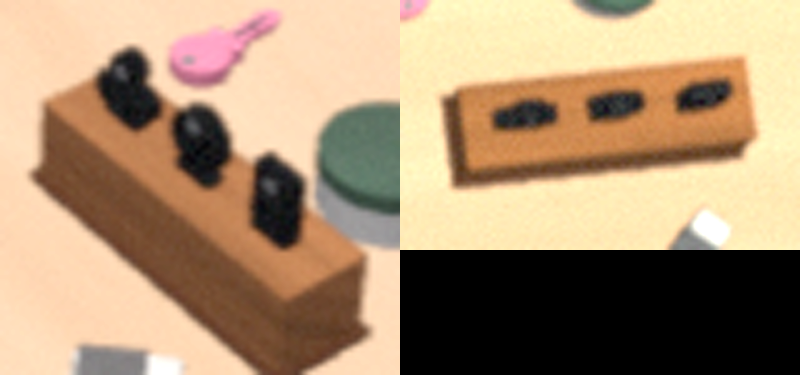

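The crop shows the lobed key at left, the round disc head in the middle at top (376,190) and side (340,260), and the square head at right. I'm taking the middle one. Next I measure the block, the heads and the lock.

```bash
cat > h.py <<'E'
import cv2,numpy as np
from scipy.spatial.transform import Rotation as Ro
def ray(c,u,v):
    R=np.array(c["R"]);t=np.array(c["t"])
    a=np.array([(u-c["cx"])/c["fx"],(v-c["cy"])/c["fy"],1.])
    return -R.T@t,R.T@a
def fray(c,u,v):
    R=np.array(c["R"]);t=np.array(c["t"])
    a=np.array([(u-c["cx"])/c["fx"],(v-c["cy"])/c["fy"]]);r=np.hypot(*a)
    return -R.T@t,R.T@np.r_[a*np.sinc(r/np.pi),np.cos(r)]
def plane(od,z): o,d=od; return o+d*(z-o[2])/d[2]
def tri(p,q):
    (o,d),(w,e)=p,q
    s=np.linalg.lstsq(np.c_[d,-e],w-o,rcond=None)[0]
    a,b=o+d*s[0],w+e*s[1]; return (a+b)/2,np.linalg.norm(a-b)
def proj(c,X):
    p=np.array(c["R"])@X+np.array(c["t"]);return p[:2]/p[2]*c["fx"]+[c["cx"],c["cy"]]
E
cat > m.py <<'E'
from h import *
from cell import vision
T=vision.read_camera("top");S=vision.read_camera("side")
def blobs(c,box,f,n):
    x0,y0,x1,y1=box;im=cv2.cvtColor(c["image"][y0:y1,x0:x1],cv2.COLOR_RGB2HSV)
    k,l,st,ce=cv2.connectedComponentsWithStats(f(im).astype(np.uint8))
    return sorted([(ce[i]+[x0,y0],st[i,4]) for i in range(1,k) if st[i,4]>n],key=lambda b:b[0][0]),l
dk=lambda h:h[:,:,2]<60
bt,_=blobs(T,(335,175,412,212),dk,20);bs,_=blobs(S,(305,238,372,292),dk,20)
print(bt,bs)
for a,b in zip(bt,bs): print("head",tri(ray(T,*a[0]),ray(S,*b[0])),plane(ray(T,*a[0]),.062)[:2])
# wood outline
im=cv2.cvtColor(T["image"],cv2.COLOR_RGB2HSV)[165:225,325:421]
print("wood hsv",im[20,50],im[38,50],im[5,5])
gold=lambda h:(h[:,:,1]>130)&(h[:,:,0]<30)&(h[:,:,2]>90)
gt,_=blobs(T,(165,215,205,250),gold,5);gs,_=blobs(S,(200,160,230,190),gold,5);print(gt,gs)
for a in gt: print("lock",plane(ray(T,*a[0]),.0905))
for a in gs: print("lockS",plane(ray(S,*a[0]),.0905))
# box outline in top
b=cv2.cvtColor(T["image"],cv2.COLOR_RGB2HSV);m=((b[:,:,0]>80)&(b[:,:,0]<115)&(b[:,:,2]>60)&(b[:,:,1]>40)).astype(np.uint8);m[:150]=0;m[265:]=0;m[:,:115]=0;m[:,260:]=0
m=cv2.morphologyEx(m,cv2.MORPH_CLOSE,np.ones((9,9)));r=cv2.minAreaRect(cv2.findNonZero(m));P=[plane(ray(T,*p),.085)[:2].round(4) for p in cv2.boxPoints(r)];print("box",r,P)
w=((b[:,:,1]>130)&(b[:,:,2]<175)).astype(np.uint8);w[:,:335]=0;w[:,412:]=0;w[:178]=0;w[212:]=0;w=cv2.morphologyEx(w,cv2.MORPH_CLOSE,np.ones((7,7)));r=cv2.minAreaRect(cv2.findNonZero(w));print("block",r,[plane(ray(T,*p),.044)[:2].round(4) for p in cv2.boxPoints(r)])
E
python3 m.py
```

```text
[(array([354.47692308, 192.38461538]), np.int32(65)), (array([376.27272727, 189.90909091]), np.int32(55)), (array([397.40350877, 187.49122807]), np.int32(57))] [(array([325.37190083, 249.76859504]), np.int32(121)), (array([339.82677165, 260.54330709]), np.int32(127)), (array([354.94244604, 272.05755396]), np.int32(139))]
head (array([ 0.57620809, -0.15198661,  0.05733832]), np.float64(0.0010907416357856907)) [ 0.57582414 -0.15146466]
head (array([ 0.57937461, -0.19771839,  0.0595983 ]), np.float64(0.0016575803938144726)) [ 0.57966664 -0.19760188]
head (array([ 0.58282897, -0.24225736,  0.06061031]), np.float64(0.0019322823089206592)) [ 0.5834341 -0.2423804]
wood hsv [ 14 152 144] [ 14 163  72] [ 16  89 197]
[(array([185.07407407, 233.7962963 ]), np.int32(54))] [(array([214.71428571, 173.57142857]), np.int32(7))]
lock [0.49642662 0.19887514 0.0905    ]
lockS [0.49380675 0.19910675 0.0905    ]
box ((208.0, 247.5), (77.10382843017578, 0.0), 170.2933349609375) [array([0.4786, 0.0768]), array([0.4786, 0.0768]), array([0.4572, 0.2302]), array([0.4572, 0.2302])]
block ((372.6256103515625, 193.66209411621094), (22.78615379333496, 72.46964263916016), 83.82982635498047) [array([ 0.594 , -0.1142]), array([ 0.6062, -0.2702]), array([ 0.5565, -0.2715]), array([ 0.5446, -0.1169])]
```

```bash
cat > tool.py <<'E'
from h import *
from cell import sensors
import sys
def delta(X,yaw):  # shift in tool axes [mm] and rz [rad] to TCP X, pointing down with given yaw (deg)
    o=sensors.get_obs();R=Ro.from_euler("xyz",o["tool_rot"],degrees=True)
    d=R.inv().apply(np.array(X)-o["tool_pos"])*1000
    return d.round(1),(R.inv()*Ro.from_euler("xyz",[180,0,yaw],degrees=True)).as_rotvec().round(3)
if __name__=="__main__":
    a=[float(v) for v in sys.argv[1:]];o=sensors.get_obs();print(delta(a[:3],a[3]),o["tool_pos"],o["tool_rot"],o["time_s"])
E
python3 - <<'E'
from tool import *
from cell import vision
c=vision.read_camera("wrist");R=np.array(c["R"]);C=-R.T@c["t"];o=sensors.get_obs()
Rt=Ro.from_euler("xyz",o["tool_rot"],degrees=True)
print("cam in tool",Rt.inv().apply(C-o["tool_pos"]),"axes",(Rt.inv().as_matrix()@R.T).round(3),c["fx"],c["cx"],c["cy"])
print(delta([.5,.2,.23],167),delta([.58,-.198,.2],94.4))
E
```

```text
cam in tool [ 0.06999773 -0.00074262 -0.15487839] axes [[-0.    -0.967 -0.255]
 [ 1.    -0.001  0.   ]
 [-0.    -0.255  0.967]] 325.19226210127806 282.6041935379509 205.42809107042555
(array([-4.431e+02, -3.438e+02,  4.000e-01]), array([-0.001,  0.   ,  0.003])) (array([-609.4, -714.1,   30.7]), array([-1.00e-03,  1.00e-03,  1.27e+00]))
```

drive_tool:
  moves:
    - {"x": -50,"y": -38}
    - {"x": -99,"y": -77}
    - {"x": -148,"y": -115}
    - {"x": -197,"y": -153}
    - {"x": -246,"y": -191}
    - {"x": -295,"y": -229}
    - {"x": -344,"y": -267}
    - {"x": -393,"y": -305}
    - {"x": -443,"y": -344}
    - {"x": -443,"y": -344}
    - {"x": -443,"y": -344}

```text
invalid input at $.moves[0]: expected keys x, y, z, rx, ry, rz, fingers
```

```bash
python3 - <<'E'
from tool import *
from cell import vision
c=vision.read_camera("wrist");cv2.imwrite("pics/w1.png",c["image"][:,:,::-1])
o=sensors.get_obs();print(o["time_s"],o["tool_pos"],o["tool_rot"])
np.save("w1.npy",c,allow_pickle=True)
print(delta([.58,-.198,.2],94.4))
E
```

```text
0.3 [0.14424812 0.63362402 0.23021223] [-1.79966827e+02  4.97516510e-03  1.67181371e+02]
(array([-609.4, -714.2,   30.7]), array([-0.  ,  0.  ,  1.27]))
```

View pics/w1.png

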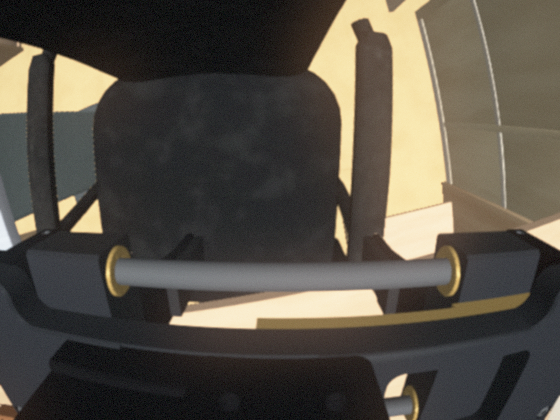

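```bash
python3 tool.py .558 .185 .2 167.2
```

```text
(array([-503. , -345.6,   30.5]), array([-0.001,  0.   , -0.   ])) [0.14424812 0.63362402 0.23021223] [-1.79966827e+02  4.97516510e-03  1.67181371e+02] 0.3
```

drive_tool:
  moves:
    - {"x": -50,"y": -35,"z": 3,"rx": 0,"ry": 0,"rz": 0,"fingers": -1}
    - {"x": -100,"y": -70,"z": 6,"rx": 0,"ry": 0,"rz": 0,"fingers": -1}
    - {"x": -150,"y": -104,"z": 9,"rx": 0,"ry": 0,"rz": 0,"fingers": -1}
    - {"x": -200,"y": -138,"z": 12,"rx": 0,"ry": 0,"rz": 0,"fingers": -1}
    - {"x": -250,"y": -172,"z": 15,"rx": 0,"ry": 0,"rz": 0,"fingers": -1}
    - {"x": -300,"y": -207,"z": 18,"rx": 0,"ry": 0,"rz": 0,"fingers": -1}
    - {"x": -350,"y": -241,"z": 21,"rx": 0,"ry": 0,"rz": 0,"fingers": -1}
    - {"x": -400,"y": -276,"z": 24,"rx": 0,"ry": 0,"rz": 0,"fingers": -1}
    - {"x": -450,"y": -310,"z": 27,"rx": 0,"ry": 0,"rz": 0,"fingers": -1}
    - {"x": -503,"y": -346,"z": 30,"rx": 0,"ry": 0,"rz": 0,"fingers": -1}
    - {"x": -503,"y": -346,"z": 30,"rx": 0,"ry": 0,"rz": 0,"fingers": -1}
    - {"x": -503,"y": -346,"z": 30,"rx": 0,"ry": 0,"rz": 0,"fingers": -1}
    - {"x": -503,"y": -346,"z": 30,"rx": 0,"ry": 0,"rz": 0,"fingers": -1}

```text
time_s: 1.92
tool_pos: [0.5569, 0.1869, 0.2006]
tool_rot: [180.0, -0.0, 167.4]
force: [-0.3, 0.3, 0.8]
grip_width: 0.0871
grasp_force: 0.0
```

```bash
python3 - <<'E'
from tool import *
from cell import vision
c=vision.read_camera("wrist");cv2.imwrite("pics/w2.png",c["image"][:,:,::-1])
o=sensors.get_obs();print(o["time_s"],o["tool_pos"],o["tool_rot"],o["joint_velocities"])
np.save("w2.npy",c,allow_pickle=True)
E
```

```text
1.975 [0.55696859 0.18683552 0.20063547] [ 1.79956438e+02 -2.62070297e-02  1.67367361e+02] [-0.09613605 -0.11300473  0.29378805 -0.00572984  0.15916572  0.04073802
  0.07661324]
```

View pics/w2.png

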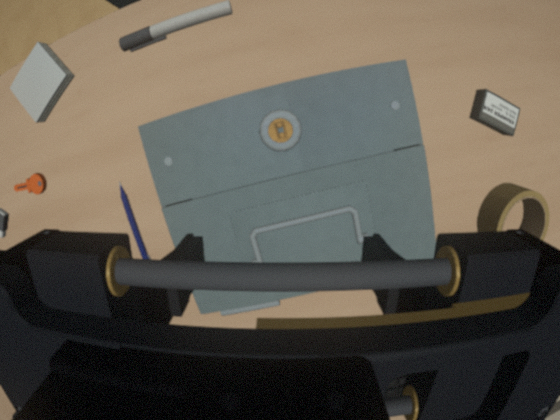

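The wrist view shows the lock collar at (280,130), the deck rivets at (168,161) and (395,105), and the front corners at (139,126) and (407,60). Next I measure the lock centre and the box yaw.

```bash
cat > lk.py <<'E'
from h import *
c=np.load("w2.npy",allow_pickle=True).item();im=c["image"];h=cv2.cvtColor(im,cv2.COLOR_RGB2HSV)
print("hsv",[tuple(map(int,h[v,u])) for u,v in((264,132),(280,113),(283,130),(250,130),(274,130))])
gray=cv2.cvtColor(im,cv2.COLOR_RGB2GRAY)
P={}
for n,(u,v) in {"rivL":(168,161),"rivR":(395,105)}.items():
    p=gray[v-7:v+8,u-7:u+8].astype(float);w=np.clip(p-np.median(p)-6,0,None);yy,xx=np.mgrid[v-7:v+8,u-7:u+8]
    q=((w*xx).sum()/w.sum(),(w*yy).sum()/w.sum());P[n]=plane(fray(c,*q),.085);print(n,q,P[n])
d=P["rivL"]-P["rivR"];print("rivet yaw of x axis",np.degrees(np.arctan2(d[1],d[0]))+90,np.linalg.norm(d),(P["rivL"]+P["rivR"])/2)
# gold core and collar
s=(slice(105,156),slice(255,306))
g=((h[s][:,:,0]<28)&(h[s][:,:,1]>80)).astype(np.uint8)
k,l,st,ce=cv2.connectedComponentsWithStats(g);i=1+st[1:,4].argmax();
u,v=cv2.minEnclosingCircle(cv2.findNonZero((l==i).astype(np.uint8)))[0];u+=255;v+=105
print("gold",(u,v),ce[i]+[255,105],st[i,4],plane(fray(c,u,v),.0905))
box=((h[:,:,0]>80)&(h[:,:,0]<110)).astype(np.uint8);m=1-box[s] 
col=(gray[s]>gray[s][0:6].mean()+14).astype(np.uint8)
col[0:4]=0;cn=cv2.findNonZero(cv2.morphologyEx(col,cv2.MORPH_OPEN,np.ones((2,2))));print("collar",cv2.minEnclosingCircle(cn),cv2.minAreaRect(cn))
u,v=cv2.minEnclosingCircle(cn)[0];print(plane(fray(c,u+255,v+105),.092))
# front edge line: scan columns for wood->steel transition
sat=h[:,:,1].astype(int);E=[]
for u in range(160,395,5):
    v0=int(126-(u-139)*66/268);hue=h[v0-10:v0+12,u,0];j=np.where((hue>60)&(hue<130))[0]
    if len(j):E.append(plane(fray(c,u,v0-10+j[0]),.085)[:2])
E=np.array(E);L=cv2.fitLine(E.astype(np.float32),cv2.DIST_HUBER,0,.001,.001).ravel();print("edge",np.degrees(np.arctan2(L[1],L[0])),L[2:],len(E))
cv2.imwrite("pics/lockcrop.png",cv2.resize(im[s][:,:,::-1],(560,560),interpolation=cv2.INTER_CUBIC))
E
python3 lk.py
```

```text
hsv [(98, 22, 141), (94, 24, 146), (22, 47, 119), (96, 34, 120), (18, 122, 155)]
rivL (np.float64(167.73234624145786), np.float64(160.82232346241457)) [0.49700271 0.09731177 0.085     ]
rivR (np.float64(394.97205882352944), np.float64(104.82941176470588)) [0.49260432 0.29914971 0.085     ]
rivet yaw of x axis 1.2483749866803038 0.20188586094532182 [0.49480351 0.19823074 0.085     ]
gold (280.1521739959717, 130.0) [280.         130.02977667] 403 [0.49480568 0.19829903 0.0905    ]
collar ((26.125, 24.9375), 19.07284164428711) ((26.0, 25.0), (36.0, 36.0), 90.0)
[0.49489316 0.19909022 0.092     ]
edge -88.671265 [0.45778808 0.2038689 ] 47
```

View pics/lockcrop.png

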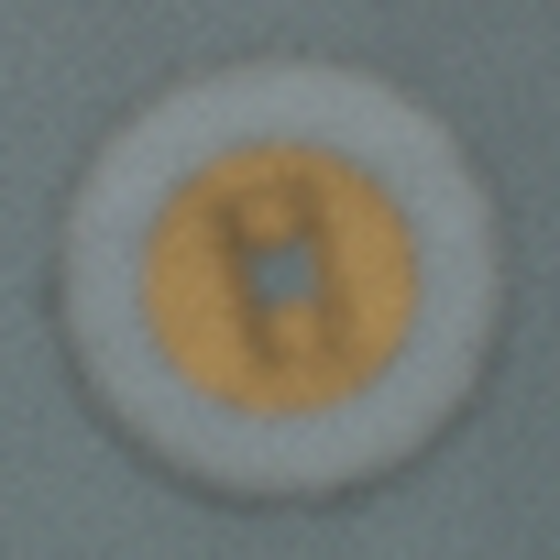

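The crop shows the collar and brass core with the slot centred. The lock is at (0.4948, 0.1985) and the box yaw is 1.3°. Next I go over the block.

```bash
python3 tool.py .584 -.2575 .2 94.4
```

```text
(array([-1.236e+02, -4.277e+02,  3.000e-01]), array([ 0.000e+00, -1.000e-03,  1.274e+00])) [0.55696859 0.18683552 0.20063547] [ 1.79956438e+02 -2.62070297e-02  1.67367361e+02] 1.975
```

drive_tool:
  moves:
    - {"x": -14,"y": -48,"z": 0,"rx": 0,"ry": 0,"rz": 0.142,"fingers": -1}
    - {"x": -28,"y": -96,"z": 0,"rx": 0,"ry": 0,"rz": 0.283,"fingers": -1}
    - {"x": -42,"y": -143,"z": 0,"rx": 0,"ry": 0,"rz": 0.425,"fingers": -1}
    - {"x": -55,"y": -190,"z": 0,"rx": 0,"ry": 0,"rz": 0.566,"fingers": -1}
    - {"x": -69,"y": -238,"z": 0,"rx": 0,"ry": 0,"rz": 0.708,"fingers": -1}
    - {"x": -83,"y": -285,"z": 0,"rx": 0,"ry": 0,"rz": 0.85,"fingers": -1}
    - {"x": -96,"y": -333,"z": 0,"rx": 0,"ry": 0,"rz": 0.99,"fingers": -1}
    - {"x": -110,"y": -380,"z": 0,"rx": 0,"ry": 0,"rz": 1.132,"fingers": -1}
    - {"x": -124,"y": -428,"z": 0,"rx": 0,"ry": 0,"rz": 1.274,"fingers": -1}
    - {"x": -124,"y": -428,"z": 0,"rx": 0,"ry": 0,"rz": 1.274,"fingers": -1}
    - {"x": -124,"y": -428,"z": 0,"rx": 0,"ry": 0,"rz": 1.274,"fingers": -1}
    - {"x": -124,"y": -428,"z": 0,"rx": 0,"ry": 0,"rz": 1.274,"fingers": -1}

```text
time_s: 3.48
tool_pos: [0.5847, -0.2573, 0.2004]
tool_rot: [180.0, -0.1, 94.4]
force: [0.1, -0.0, 0.8]
grip_width: 0.0872
grasp_force: 0.0
```

```bash
python3 - <<'E'
from tool import *
from cell import vision
c=vision.read_camera("wrist")
o=sensors.get_obs();print(o["time_s"],o["tool_pos"],o["tool_rot"])
np.save("w3.npy",c,allow_pickle=True)
p=lambda X:(lambda q:np.array([c["cx"],c["cy"]])+c["fx"]*q[:2]/np.hypot(*q[:2])*np.arctan2(np.hypot(*q[:2]),q[2]))(np.array(c["R"])@X+np.array(c["t"]))
u,v=p(np.array([.5795,-.1976,.07])).astype(int);print(u,v)
x0,y0=u-110,max(v-80,0)
cv2.imwrite("pics/w3.png",cv2.resize(c["image"][y0:y0+165,x0:x0+220,::-1],(800,600),interpolation=cv2.INTER_CUBIC));print(x0,y0)
E
```

```text
3.525 [ 0.58460543 -0.25759287  0.2005138 ] [ 1.79975861e+02 -7.77588878e-02  9.43983529e+01]
282 132
172 52
```

View pics/w3.png

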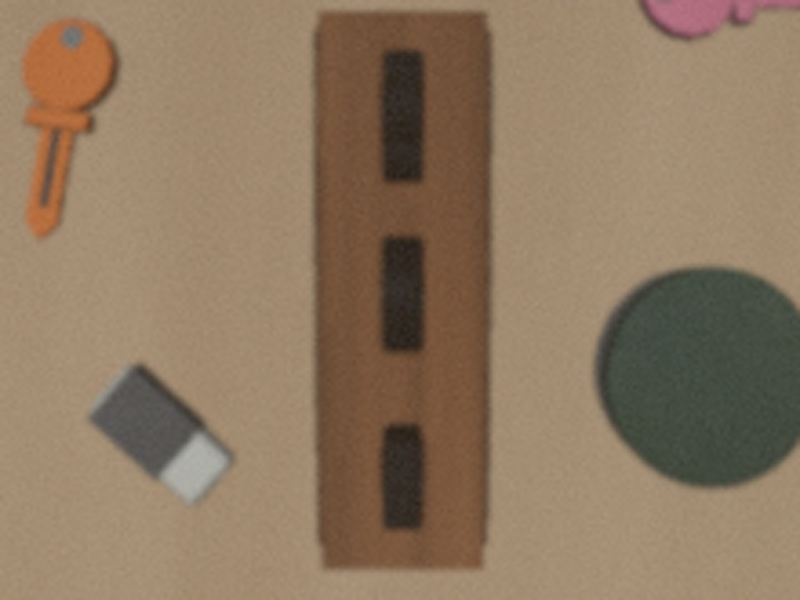

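This close view shows heads of about 34, 29 and 22 mm width, so the middle one is the round key, at crop (403,293). The block is well aligned with the tool.

```bash
python3 - <<'E'
from tool import *
c=np.load("w3.npy",allow_pickle=True).item();g=cv2.cvtColor(c["image"],cv2.COLOR_RGB2GRAY)
x0,y0=270,60;m=(g[60:205,270:296]<55).astype(np.uint8)
k,l,st,ce=cv2.connectedComponentsWithStats(m)
for i in range(1,k):
    if st[i,4]>60:
        r=cv2.minAreaRect(cv2.findNonZero((l==i).astype(np.uint8)));u,v=r[0][0]+x0,r[0][1]+y0
        print((u,v),ce[i]+[x0,y0],r[1],r[2],plane(fray(c,u,v),.066))
        X=plane(fray(c,u,v),.066)
        print(delta([*X[:2],.0555],94.4),X)
E
```

```text
(282.0, 83.5) [282.41573034  83.75      ] (35.0, 10.0) 90.0 [ 0.57571895 -0.15435195  0.066     ]
(array([103.4,  -1. , 145.2]), array([ 0.   , -0.001, -0.   ])) [ 0.57571895 -0.15435195  0.066     ]
(282.0, 132.0) [282.45424837 132.29411765] (30.0, 10.0) 90.0 [ 0.5790337  -0.19758257  0.066     ]
(array([ 60.1,  -1. , 145.1]), array([ 0.   , -0.001, -0.   ])) [ 0.5790337  -0.19758257  0.066     ]
(282.0, 182.5) [282.39259259 182.56296296] (27.0, 10.0) 90.0 [ 0.5825109  -0.24304381  0.066     ]
(array([ 14.5,  -1. , 145. ]), array([ 0.   , -0.001, -0.   ])) [ 0.5825109  -0.24304381  0.066     ]
```

drive_tool:
  force: 50
  moves:
    - {"x": 30,"y": 0,"z": 20,"rx": 0,"ry": 0,"rz": 0,"fingers": -1}
    - {"x": 60,"y": -1,"z": 50,"rx": 0,"ry": 0,"rz": 0,"fingers": -0.5}
    - {"x": 60,"y": -1,"z": 80,"rx": 0,"ry": 0,"rz": 0,"fingers": -0.4}
    - {"x": 60,"y": -1,"z": 105,"rx": 0,"ry": 0,"rz": 0,"fingers": -0.4}
    - {"x": 60,"y": -1,"z": 125,"rx": 0,"ry": 0,"rz": 0,"fingers": -0.4}
    - {"x": 60,"y": -1,"z": 138,"rx": 0,"ry": 0,"rz": 0,"fingers": -0.4}
    - {"x": 60,"y": -1,"z": 145,"rx": 0,"ry": 0,"rz": 0,"fingers": -0.4}
    - {"x": 60,"y": -1,"z": 145,"rx": 0,"ry": 0,"rz": 0,"fingers": -0.4}
    - {"x": 60,"y": -1,"z": 145,"rx": 0,"ry": 0,"rz": 0,"fingers": 0}
    - {"x": 60,"y": -1,"z": 145,"rx": 0,"ry": 0,"rz": 0,"fingers": 0.5}
    - {"x": 60,"y": -1,"z": 145,"rx": 0,"ry": 0,"rz": 0,"fingers": 1}
    - {"x": 60,"y": -1,"z": 145,"rx": 0,"ry": 0,"rz": 0,"fingers": 1}
    - {"x": 60,"y": -1,"z": 145,"rx": 0,"ry": 0,"rz": 0,"fingers": 1}
    - {"x": 60,"y": -1,"z": 145,"rx": 0,"ry": 0,"rz": 0,"fingers": 1}

```text
time_s: 5.28
tool_pos: [0.5791, -0.2002, 0.0557]
tool_rot: [179.9, 0.0, 94.2]
force: [1.1, -0.2, -0.3]
grip_width: 0.0097
grasp_force: 50.0
```

```bash
python3 tool.py .5790 -.1976 .0555 94.4
```

```text
(array([2.6, 0.1, 0.2]), array([ 0.001,  0.   , -0.004])) [ 0.57906379 -0.20020406  0.05566988] [1.79929733e+02 6.24543774e-03 9.41844412e+01] 5.275
```

drive_tool:
  moves:
    - {"x": 0,"y": 0,"z": -8,"rx": 0,"ry": 0,"rz": 0,"fingers": 1}
    - {"x": 0,"y": 0,"z": -18,"rx": 0,"ry": 0,"rz": 0,"fingers": 1}
    - {"x": 0,"y": 0,"z": -32,"rx": 0,"ry": 0,"rz": 0,"fingers": 1}
    - {"x": 0,"y": 0,"z": -50,"rx": 0,"ry": 0,"rz": 0,"fingers": 1}
    - {"x": 0,"y": 0,"z": -75,"rx": 0,"ry": 0,"rz": 0,"fingers": 1}
    - {"x": 0,"y": 0,"z": -105,"rx": 0,"ry": 0,"rz": 0,"fingers": 1}
    - {"x": 0,"y": 0,"z": -130,"rx": 0,"ry": 0,"rz": 0,"fingers": 1}

```text
time_s: 6.15
tool_pos: [0.5781, -0.2009, 0.188]
tool_rot: [180.0, 0.0, 94.1]
force: [-0.1, 0.4, -0.4]
grip_width: 0.0094
grasp_force: 50.0
```

```bash
python3 tool.py .4948 .1985 .186 181.3
```

```text
(array([404.4, -54.3,   1.9]), array([ 0.000e+00,  1.000e-03, -1.521e+00])) [ 0.57810721 -0.20088827  0.18795054] [1.79967135e+02 9.69205078e-03 9.41359492e+01] 6.15
```

drive_tool:
  moves:
    - {"x": 20,"y": -2,"z": 0,"rx": 0,"ry": 0,"rz": -0.06,"fingers": 1}
    - {"x": 60,"y": -7,"z": 0,"rx": 0,"ry": 0,"rz": -0.2,"fingers": 1}
    - {"x": 100,"y": -12,"z": 0,"rx": 0,"ry": 0,"rz": -0.36,"fingers": 1}
    - {"x": 140,"y": -17,"z": 0,"rx": 0,"ry": 0,"rz": -0.52,"fingers": 1}
    - {"x": 180,"y": -22,"z": 0,"rx": 0,"ry": 0,"rz": -0.68,"fingers": 1}
    - {"x": 220,"y": -27,"z": 0,"rx": 0,"ry": 0,"rz": -0.84,"fingers": 1}
    - {"x": 260,"y": -33,"z": 0,"rx": 0,"ry": 0,"rz": -1.0,"fingers": 1}
    - {"x": 300,"y": -38,"z": 0,"rx": 0,"ry": 0,"rz": -1.15,"fingers": 1}
    - {"x": 340,"y": -43,"z": 0,"rx": 0,"ry": 0,"rz": -1.3,"fingers": 1}
    - {"x": 380,"y": -48,"z": 0,"rx": 0,"ry": 0,"rz": -1.43,"fingers": 1}
    - {"x": 400,"y": -51,"z": 0,"rx": 0,"ry": 0,"rz": -1.51,"fingers": 1}
    - {"x": 404,"y": -52,"z": 2,"rx": 0,"ry": 0,"rz": -1.521,"fingers": 1}
    - {"x": 404,"y": -52,"z": 2,"rx": 0,"ry": 0,"rz": -1.521,"fingers": 1}
    - {"x": 404,"y": -52,"z": 2,"rx": 0,"ry": 0,"rz": -1.521,"fingers": 1}
    - {"x": 404,"y": -52,"z": 2,"rx": 0,"ry": 0,"rz": -1.521,"fingers": 1}

```text
time_s: 8.02
tool_pos: [0.4975, 0.1978, 0.1836]
tool_rot: [-180.0, 0.0, -178.8]
force: [0.7, -0.1, -0.4]
grip_width: 0.0095
grasp_force: 50.0
```

```bash
python3 - <<'E'
from tool import *
from cell import vision
o=sensors.get_obs();print(o["time_s"],o["tool_pos"],o["tool_rot"],o["force"])
out=[]
for n in("side","wrist"):
    c=vision.read_camera(n);np.save(f"k_{n}.npy",c,allow_pickle=True)
    X=np.array(o["tool_pos"])-[0,0,.03]
    if n=="wrist":
        q=np.array(c["R"])@X+np.array(c["t"]);r=np.hypot(*q[:2]);p=np.array([c["cx"],c["cy"]])+c["fx"]*q[:2]/r*np.arctan2(r,q[2])
    else:p=proj(c,X)
    u,v=p.astype(int);x0,y0=u-50,v-60;print(n,u,v,x0,y0)
    out.append(cv2.resize(c["image"][y0:y0+120,x0:x0+100,::-1],(400,480),interpolation=cv2.INTER_CUBIC))
cv2.imwrite("pics/k1.png",np.hstack(out))
E
```

```text
8.025 [0.49747021 0.19781542 0.18362409] [-1.79994963e+02  8.45594784e-03 -1.78782413e+02] [ 0.7098893  -0.10444934 -0.41642659]
side 214 150 164 90
wrist 283 239 233 179
```

View pics/k1.png

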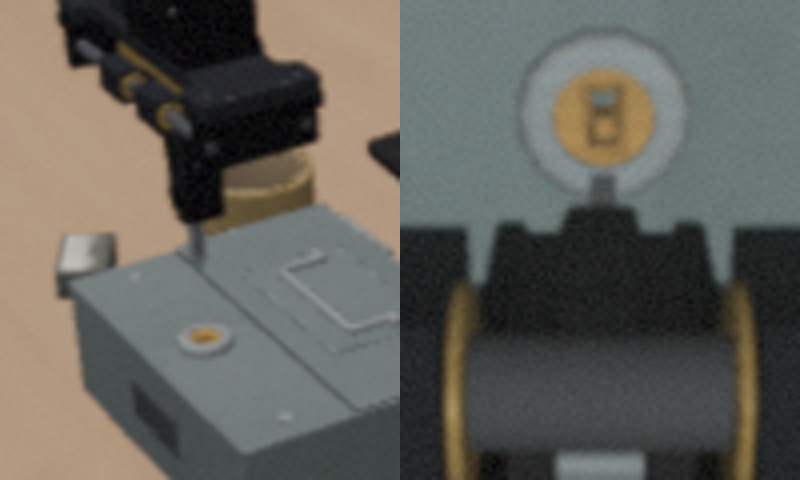

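The side view has the blade hanging with its tip at about (214,155). The wrist view has the blade at column 283.5 and the lock at column 284, roughly in line laterally. Next I measure the key's fore-aft offset.

```bash
python3 - <<'E'
from tool import *
c=np.load("k_side.npy",allow_pickle=True).item();w=np.load("k_wrist.npy",allow_pickle=True).item()
g=cv2.cvtColor(c["image"],cv2.COLOR_RGB2GRAY)
print(g[144:160,206:223])
def atY(od,y):o,d=od;return o+d*(y-o[1])/d[1]
for u,v in((213.5,150),(214,155)):print(atY(ray(c,u,v),.1978))
# lock refined in this wrist image, and top blade edge
h=cv2.cvtColor(w["image"],cv2.COLOR_RGB2HSV)
s=h[190:226,265:305];m=((s[:,:,0]<28)&(s[:,:,1]>80)).astype(np.uint8);(u,v),r=cv2.minEnclosingCircle(cv2.findNonZero(m));u+=265;v+=190;print(u,v,r,plane(fray(w,u,v),.0905))
print(cv2.cvtColor(w["image"],cv2.COLOR_RGB2GRAY)[218:234,276:292])
# lock in side
s=cv2.cvtColor(c["image"],cv2.COLOR_RGB2HSV)[160:185,200:232];m=((s[:,:,0]<30)&(s[:,:,1]>90)).astype(np.uint8);(u,v),r=cv2.minEnclosingCircle(cv2.findNonZero(m));print(u+200,v+160,r,plane(ray(c,u+200,v+160),.0905),proj(c,np.array([.4948,.1985,.0905])))
E
```

```text
[[156 139  88  39  19  19  12   5  15  23  36  47  55  68  82  83  84]
 [157 152 131  85  44  29  28  32  50  66  82  85  85  83  87  87  87]
 [156 156 153 137 110  77  59  60  75  86  95  94  90  88  90  89  93]
 [157 158 156 153 133  93  73  63  80  89  93  95  92  88  93 115 123]
 [156 158 158 156 140 104  79  65  76  91  93  98 111 116 117 124 125]
 [158 157 157 156 143 105  81  67  76 104 115 118 122 121 122 122 122]
 [156 155 156 152 137 107  80  66  75 102 118 122 122 120 121 122 122]
 [157 152 142 134 123 102  79  63  79 102 121 122 122 122 122 121 122]
 [151 139 122 122 116 101  82  67  73 102 121 123 122 121 120 121 120]
 [132 122 101 102 112  99  82  71  74  98 115 122 122 121 121 121 122]
 [125 121 114 101  93  98  87  81  85 100 117 121 123 120 123 122 120]
 [122 124 121 114 100  86  86  85  92 108 121 121 120 121 121 121 120]
 [125 124 125 122 119 108  94  90  98 114 120 121 120 121 120 120 120]
 [124 126 125 123 124 121 109  92  99 118 122 122 122 120 122 120 120]
 [125 125 124 125 126 123 120 111 102 109 120 122 122 120 123 122 122]
 [125 125 125 124 125 123 123 120 1
[... 652 characters left out ...]
8]
 [126 134 133 125 108  88  78  79  81  80  97 125 136 135 130 129]
 [117 119 119 118 101  82  78  76  76  76  94 117 128 124 121 119]
 [109 105 114 108  91  78  76  78  79  81  87 114 115 116 110 111]
 [110 112 108 103  90  80  78  75  81  76  84 105 113 110 112 110]
 [105  99 104  93  85  69  68  66  70  70  77  94 107 107 112 117]
 [ 85  76  73  73  63  58  52  57  55  53  64  70  79  80  91 101]
 [ 53  50  43  46  50  37  39  41  39  40  42  48  47  53  59  76]
 [ 32  38  34  33  30  31  37  31  33  30  35  25  35  34  40  62]
 [ 35  31  34  31  33  33  28  31  31  39  36  33  31  32  33  54]]
215.0 173.5 3.0414812564849854 [0.49454912 0.19904099 0.0905    ] [215.18942811 173.56779938]
```

drive_tool:
  moves:
    - {"x": 0,"y": 0.5,"z": 10,"rx": 0,"ry": 0,"rz": 0,"fingers": 1}
    - {"x": 0,"y": 0.5,"z": 22,"rx": 0,"ry": 0,"rz": 0,"fingers": 1}
    - {"x": 0,"y": 0.5,"z": 34,"rx": 0,"ry": 0,"rz": 0,"fingers": 1}
    - {"x": 0,"y": 0.5,"z": 42,"rx": 0,"ry": 0,"rz": 0,"fingers": 1}
    - {"x": 0,"y": 0.5,"z": 47,"rx": 0,"ry": 0,"rz": 0,"fingers": 1}
    - {"x": 0,"y": 0.5,"z": 50,"rx": 0,"ry": 0,"rz": 0,"fingers": 1}
    - {"x": 0,"y": 0.5,"z": 53,"rx": 0,"ry": 0,"rz": 0,"fingers": 1}
    - {"x": 0,"y": 0.5,"z": 53,"rx": 0,"ry": 0,"rz": 0,"fingers": 1}

```text
time_s: 9.12
tool_pos: [0.4972, 0.1993, 0.1306]
tool_rot: [-180.0, 0.0, -178.7]
force: [0.3, 0.1, -0.4]
grip_width: 0.0097
grasp_force: 50.0
```

drive_tool:
  moves:
    - {"x": 0,"y": -0.5,"z": 1,"rx": 0,"ry": 0,"rz": 0,"fingers": 1}
    - {"x": 0,"y": -0.5,"z": 2,"rx": 0,"ry": 0,"rz": 0,"fingers": 1}
    - {"x": 0,"y": -0.5,"z": 3,"rx": 0,"ry": 0,"rz": 0,"fingers": 1}
    - {"x": 0,"y": -0.5,"z": 4,"rx": 0,"ry": 0,"rz": 0,"fingers": 1}
    - {"x": 0,"y": -0.5,"z": 4,"rx": 0,"ry": 0,"rz": 0,"fingers": 1}

```text
time_s: 9.75
tool_pos: [0.4971, 0.1989, 0.1265]
tool_rot: [180.0, -0.0, -178.7]
force: [-0.0, -0.6, -0.3]
grip_width: 0.0093
grasp_force: 50.0
```

drive_tool:
  moves:
    - {"x": 0,"y": -0.3,"z": 1,"rx": 0,"ry": 0,"rz": 0,"fingers": 1}
    - {"x": 0,"y": -0.3,"z": 2,"rx": 0,"ry": 0,"rz": 0,"fingers": 1}
    - {"x": 0,"y": -0.3,"z": 3,"rx": 0,"ry": 0,"rz": 0,"fingers": 1}
    - {"x": 0,"y": -0.3,"z": 3,"rx": 0,"ry": 0,"rz": 0,"fingers": 1}

```text
time_s: 10.25
tool_pos: [0.4977, 0.1989, 0.1251]
tool_rot: [179.9, 0.1, -178.7]
force: [-2.4, -0.9, 8.0]
grip_width: 0.0094
grasp_force: 50.0
```

drive_tool:
  moves:
    - {"x": 1.5,"y": 0,"z": 0.5,"rx": 0,"ry": 0,"rz": 0,"fingers": 1}
    - {"x": 2.5,"y": 0,"z": 0.5,"rx": 0,"ry": 0,"rz": 0,"fingers": 1}
    - {"x": 0,"y": 0,"z": 1,"rx": 0,"ry": 0,"rz": 0,"fingers": 1}
    - {"x": -2.5,"y": 0,"z": 1,"rx": 0,"ry": 0,"rz": 0,"fingers": 1}
    - {"x": -2.5,"y": 0,"z": 1,"rx": 0,"ry": 0,"rz": 0,"fingers": 1}
    - {"x": 0,"y": 0,"z": 1.5,"rx": 0,"ry": 0,"rz": 0,"fingers": 1}
    - {"x": 2.5,"y": 0,"z": 1.5,"rx": 0,"ry": 0,"rz": 0,"fingers": 1}
    - {"x": 2.5,"y": 0,"z": 1.5,"rx": 0,"ry": 0,"rz": 0,"fingers": 1}
    - {"x": 0,"y": 0,"z": 1.5,"rx": 0,"ry": 0,"rz": 0,"fingers": 1}

```text
time_s: 11.38
tool_pos: [0.4969, 0.1988, 0.1221]
tool_rot: [180.0, -0.0, -178.7]
force: [0.0, 1.9, 3.3]
grip_width: 0.0092
grasp_force: 50.0
```

drive_tool:
  moves:
    - {"x": 0,"y": -0.3,"z": 1,"rx": 0,"ry": 0,"rz": 0,"fingers": 1}
    - {"x": -2.5,"y": -0.3,"z": 1.5,"rx": 0,"ry": 0,"rz": 0,"fingers": 1}
    - {"x": -2.5,"y": -0.3,"z": 2,"rx": 0,"ry": 0,"rz": 0,"fingers": 1}
    - {"x": 0,"y": -0.3,"z": 2,"rx": 0,"ry": 0,"rz": 0,"fingers": 1}
    - {"x": 2.5,"y": -0.3,"z": 2.5,"rx": 0,"ry": 0,"rz": 0,"fingers": 1}
    - {"x": 2.5,"y": -0.3,"z": 3,"rx": 0,"ry": 0,"rz": 0,"fingers": 1}
    - {"x": 0,"y": -0.3,"z": 3,"rx": 0,"ry": 0,"rz": 0,"fingers": 1}
    - {"x": -2.5,"y": -0.3,"z": 3.5,"rx": 0,"ry": 0,"rz": 0,"fingers": 1}
    - {"x": -2.5,"y": -0.3,"z": 4,"rx": 0,"ry": 0,"rz": 0,"fingers": 1}
    - {"x": 0,"y": -0.3,"z": 4,"rx": 0,"ry": 0,"rz": 0,"fingers": 1}

```text
time_s: 12.62
tool_pos: [0.4979, 0.1986, 0.1191]
tool_rot: [179.9, 0.1, -178.7]
force: [3.1, 1.2, 6.4]
grip_width: 0.0098
grasp_force: 50.0
```

drive_tool:
  moves:
    - {"x": 2.5,"y": 0,"z": 0.5,"rx": 0,"ry": 0,"rz": 0,"fingers": 1}
    - {"x": 2.5,"y": 0,"z": 1,"rx": 0,"ry": 0,"rz": 0,"fingers": 1}
    - {"x": 0,"y": 0,"z": 1,"rx": 0,"ry": 0,"rz": 0,"fingers": 1}
    - {"x": -2.5,"y": 0,"z": 1.5,"rx": 0,"ry": 0,"rz": 0,"fingers": 1}
    - {"x": -2.5,"y": 0,"z": 2,"rx": 0,"ry": 0,"rz": 0,"fingers": 1}
    - {"x": 0,"y": 0,"z": 2,"rx": 0,"ry": 0,"rz": 0,"fingers": 1}
    - {"x": 2.5,"y": 0,"z": 2.5,"rx": 0,"ry": 0,"rz": 0,"fingers": 1}
    - {"x": 2.5,"y": 0,"z": 3,"rx": 0,"ry": 0,"rz": 0,"fingers": 1}
    - {"x": 0,"y": 0,"z": 3,"rx": 0,"ry": 0,"rz": 0,"fingers": 1}

```text
time_s: 13.75
tool_pos: [0.4971, 0.198, 0.115]
tool_rot: [-180.0, -0.0, -178.7]
force: [1.7, 0.3, 0.1]
grip_width: 0.0093
grasp_force: 50.0
```

drive_tool:
  moves:
    - {"x": 0,"y": 0,"z": 1,"rx": 0,"ry": 0,"rz": 0,"fingers": 1}
    - {"x": -2,"y": 0,"z": 2,"rx": 0,"ry": 0,"rz": 0,"fingers": 1}
    - {"x": 0,"y": 0,"z": 3,"rx": 0,"ry": 0,"rz": 0,"fingers": 1}
    - {"x": 2,"y": 0,"z": 4,"rx": 0,"ry": 0,"rz": 0,"fingers": 1}
    - {"x": 0,"y": 0,"z": 5,"rx": 0,"ry": 0,"rz": 0,"fingers": 1}
    - {"x": 0,"y": 0,"z": 5,"rx": 0,"ry": 0,"rz": 0,"fingers": 1}

```text
time_s: 14.5
tool_pos: [0.497, 0.1984, 0.1098]
tool_rot: [180.0, -0.0, -178.7]
force: [2.3, 0.2, -0.5]
grip_width: 0.0094
grasp_force: 50.0
```

drive_tool:
  moves:
    - {"x": 0,"y": 0,"z": 1,"rx": 0,"ry": 0,"rz": 0,"fingers": 1}
    - {"x": 0,"y": 0,"z": 2,"rx": 0,"ry": 0,"rz": 0,"fingers": 1}
    - {"x": 0,"y": 0,"z": 3,"rx": 0,"ry": 0,"rz": 0,"fingers": 1}
    - {"x": 0,"y": 0,"z": 4,"rx": 0,"ry": 0,"rz": 0,"fingers": 1}
    - {"x": 0,"y": 0,"z": 5,"rx": 0,"ry": 0,"rz": 0,"fingers": 1}
    - {"x": 0,"y": 0,"z": 6,"rx": 0,"ry": 0,"rz": 0,"fingers": 1}
    - {"x": 0,"y": 0,"z": 7,"rx": 0,"ry": 0,"rz": 0,"fingers": 1}
    - {"x": 0,"y": 0,"z": 7,"rx": 0,"ry": 0,"rz": 0,"fingers": 1}

```text
time_s: 15.5
tool_pos: [0.4971, 0.1982, 0.1029]
tool_rot: [-180.0, -0.0, -178.7]
force: [2.4, 0.2, -0.4]
grip_width: 0.0096
grasp_force: 50.0
```

drive_tool:
  moves:
    - {"x": 0,"y": 0,"z": 0.7,"rx": 0,"ry": 0,"rz": 0,"fingers": 1}
    - {"x": 0,"y": 0,"z": 1.4,"rx": 0,"ry": 0,"rz": 0,"fingers": 1}
    - {"x": 0,"y": 0,"z": 1.4,"rx": 0,"ry": 0,"rz": 0,"fingers": 1}

```text
time_s: 15.88
tool_pos: [0.4972, 0.1983, 0.102]
tool_rot: [180.0, 0.0, -178.7]
force: [0.9, 0.7, 3.8]
grip_width: 0.0094
grasp_force: 50.0
```

drive_tool:
  moves:
    - {"x": 0,"y": 0,"z": 1,"rx": 0,"ry": 0,"rz": 0,"fingers": 1}
    - {"x": 0,"y": 0,"z": 1,"rx": 0,"ry": 0,"rz": 0,"fingers": 1}

```text
time_s: 16.12
tool_pos: [0.4972, 0.1983, 0.1018]
tool_rot: [180.0, -0.0, -178.7]
force: [-1.8, -2.3, 9.4]
grip_width: 0.0096
grasp_force: 50.0
```

drive_tool:
  force: 60
  moves:
    - {"x": 0,"y": 0,"z": -0.6,"rx": 0,"ry": 0,"rz": 0,"fingers": 1}
    - {"x": 0,"y": -0.4,"z": -0.6,"rx": 0,"ry": 0,"rz": 0.15,"fingers": 1}
    - {"x": 0.1,"y": -0.7,"z": -0.6,"rx": 0,"ry": 0,"rz": 0.3,"fingers": 1}
    - {"x": 0.2,"y": -1.0,"z": -0.6,"rx": 0,"ry": 0,"rz": 0.45,"fingers": 1}
    - {"x": 0.4,"y": -1.4,"z": -0.6,"rx": 0,"ry": 0,"rz": 0.6,"fingers": 1}
    - {"x": 0.6,"y": -1.6,"z": -0.6,"rx": 0,"ry": 0,"rz": 0.75,"fingers": 1}
    - {"x": 0.9,"y": -1.9,"z": -0.6,"rx": 0,"ry": 0,"rz": 0.9,"fingers": 1}
    - {"x": 1.2,"y": -2.1,"z": -0.6,"rx": 0,"ry": 0,"rz": 1.05,"fingers": 1}
    - {"x": 1.5,"y": -2.2,"z": -0.6,"rx": 0,"ry": 0,"rz": 1.2,"fingers": 1}
    - {"x": 1.9,"y": -2.3,"z": -0.6,"rx": 0,"ry": 0,"rz": 1.35,"fingers": 1}
    - {"x": 2.2,"y": -2.4,"z": -0.6,"rx": 0,"ry": 0,"rz": 1.5,"fingers": 1}
    - {"x": 2.5,"y": -2.4,"z": -0.6,"rx": 0,"ry": 0,"rz": 1.6,"fingers": 1}
    - {"x": 2.5,"y": -2.4,"z": -0.6,"rx": 0,"ry": 0,"rz": 1.6,"fingers": 1}

```text
time_s: 17.75
tool_pos: [0.4948, 0.1967, 0.1019]
tool_rot: [180.0, -0.1, 89.7]
force: [-0.1, 1.0, 5.6]
grip_width: 0.0099
grasp_force: 60.0
```

```bash
python3 - <<'E'
from tool import *
from cell import vision
o=sensors.get_obs();print(o["time_s"],o["tool_pos"],o["tool_rot"],o["force"],o["wrist_torque"],o["grip_width"])
c=vision.read_camera("side");np.save("t1.npy",c,allow_pickle=True)
a=np.load("k_side.npy",allow_pickle=True).item()["image"]
s=(slice(115,235),slice(170,310))
cv2.imwrite("pics/t1.png",cv2.resize(np.hstack([a[s],c["image"][s]])[:,:,::-1],(800,343),interpolation=cv2.INTER_CUBIC))
E
```

```text
17.75 [0.49484524 0.1967455  0.10189472] [ 1.79968954e+02 -7.90162046e-02  8.96802457e+01] [-0.08458662  1.00006578  5.5610433 ] [ 0.0870798  -0.00939248  0.06259519] 0.009895640682300085
```

View pics/t1.png

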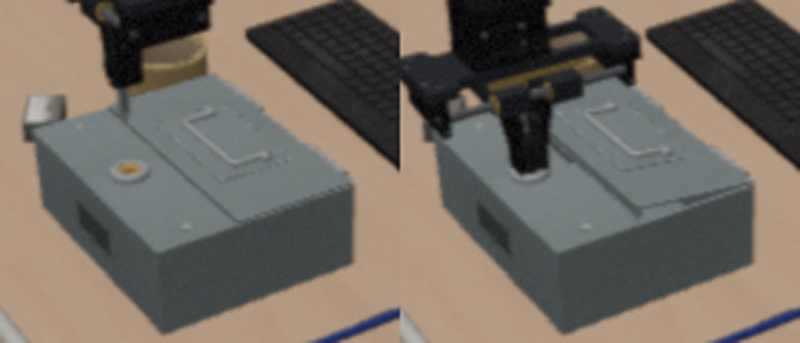

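The lid has sprung up: the right crop has its front edge raised at about (640,210). I'll turn a little more to take up the lag, watching the torque at the stop.

drive_tool:
  moves:
    - {"x": 0,"y": -0.1,"z": 0,"rx": 0,"ry": 0,"rz": 0.05,"fingers": 1}
    - {"x": 0,"y": -0.2,"z": 0,"rx": 0,"ry": 0,"rz": 0.1,"fingers": 1}
    - {"x": 0,"y": -0.3,"z": 0,"rx": 0,"ry": 0,"rz": 0.15,"fingers": 1}
    - {"x": 0,"y": -0.3,"z": 0,"rx": 0,"ry": 0,"rz": 0.15,"fingers": 1}

```text
time_s: 18.3
tool_pos: [0.4946, 0.1968, 0.1019]
tool_rot: [180.0, -0.1, 81.1]
force: [-0.2, 1.3, 5.7]
grip_width: 0.0095
grasp_force: 60.0
```

```bash
cat > lid.py <<'E'
from tool import *
from cell import vision
o=sensors.get_obs();print(o["time_s"],o["tool_pos"],o["tool_rot"],o["force"],o["wrist_torque"],o["grip_width"])
c=vision.read_camera("side");a=np.load("t1.npy",allow_pickle=True).item()["image"]
b0=np.load("k_side.npy",allow_pickle=True).item()["image"]
# vertical profile through lid front corner: gray columns for shut, first, now
G=lambda i:cv2.cvtColor(i,cv2.COLOR_RGB2GRAY)[182:202,250:252].mean(1).astype(int)
print(G(b0),G(a),G(c["image"]),sep="\n")
np.save("t2.npy",c,allow_pickle=True)
E
python3 lid.py
```

```text
18.3 [0.49456614 0.19680062 0.10189546] [ 1.79981208e+02 -8.94226841e-02  8.11153869e+01] [-0.1709224   1.27885509  5.70568678] [ 0.13856993 -0.00575946  0.08388621] 0.009493219565314927
[121 121 120 121 121 121 119 114 102 104 113 118 102  77  71  68  68  67
  68  67]
[118 117 115 106  86  83  90  99 113 119 120 119 103  78  71  69  69  69
  68  69]
[119 118 111  96  86  87  95 112 117 119 121 120 102  79  71  68  68  68
  68  68]
```

drive_tool:
  moves:
    - {"x": 0,"y": -0.1,"z": 0,"rx": 0,"ry": 0,"rz": 0.05,"fingers": 1}
    - {"x": 0,"y": -0.1,"z": 0,"rx": 0,"ry": 0,"rz": 0.07,"fingers": 1}
    - {"x": 0,"y": -0.1,"z": 0,"rx": 0,"ry": 0,"rz": 0.07,"fingers": 1}

```text
time_s: 18.73
tool_pos: [0.4945, 0.1968, 0.1019]
tool_rot: [180.0, -0.1, 77.1]
force: [-0.7, 1.3, 5.4]
grip_width: 0.0096
grasp_force: 60.0
```

```bash
python3 lid.py
```

```text
18.725 [0.49448175 0.19681867 0.10188361] [ 1.79986749e+02 -8.95199964e-02  7.71197572e+01] [-0.65082372  1.32972394  5.41683716] [0.12236043 0.05300808 0.12273228] 0.009600618026506295
[121 121 120 121 121 121 119 114 102 104 113 118 102  77  71  68  68  67
  68  67]
[118 117 115 106  86  83  90  99 113 119 120 119 103  78  71  69  69  69
  68  69]
[118 116 106  89  84  90 100 113 117 118 120 119 104  79  70  68  68  70
  69  69]
```

drive_tool:
  moves:
    - {"x": 0,"y": -0.1,"z": 0,"rx": 0,"ry": 0,"rz": 0.04,"fingers": 1}
    - {"x": 0,"y": -0.1,"z": 0,"rx": 0,"ry": 0,"rz": 0.04,"fingers": 1}
    - {"x": 0,"y": -0.1,"z": 0,"rx": 0,"ry": 0,"rz": 0.04,"fingers": 1}
    - {"x": 0,"y": -0.1,"z": 0,"rx": 0,"ry": 0,"rz": 0.04,"fingers": 1}

```text
time_s: 19.27
tool_pos: [0.4944, 0.1968, 0.1019]
tool_rot: [180.0, -0.1, 74.8]
force: [0.1, 0.4, 4.9]
grip_width: 0.01
grasp_force: 60.0
```

```bash
python3 lid.py
```

```text
19.275 [0.49440391 0.19683892 0.10186643] [ 1.79986855e+02 -8.99881366e-02  7.48486867e+01] [0.10769389 0.374413   4.94920586] [0.20110636 0.02237016 0.19313623] 0.00995574179219235
[121 121 120 121 121 121 119 114 102 104 113 118 102  77  71  68  68  67
  68  67]
[118 117 115 106  86  83  90  99 113 119 120 119 103  78  71  69  69  69
  68  69]
[119 116 105  91  84  91 103 114 118 118 120 119 102  77  70  70  70  68
  69  69]
```

The torque rose from 0.12 to 0.19 N m and the lid rose no further, so the core is at its stop. The key is home and held turned, so I'm handing in.

```bash
python3 -c "
from cell import workorder
print(workorder.sign_off())"
```

```text
the job is handed in; nothing more can be done
None
```

I handed the job in at 19.3 s with the round key fully home in the lock, turned clockwise to the stop and still gripped, and the lid up. I moved nothing else; the verdict itself was not shown.

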